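# Close the cement pot with its bayonet cover

## Task

Close the open cement pot before the cement dries: lower its loose cover into the pot's neck and turn it clockwise by its bar grip until the ramps are hand-tight on the rubber seal (about 0.6 N m), then let go. The seals wear differently, so go by feel and not by a mark: do not leave it loose, do not force it, and leave the other things on the bench alone.

Things in the scene. Friction and masses are not known exactly. Their poses are not given: they have to be found in the camera images.
- pot: Grey round cement pot, 112 mm across, bolted down by a round foot 144 mm across. Origin on its axis at the bench, z up. Its open neck is 107 mm wide inside; three round steel lugs, 8 mm thick, stick 9 mm inward 1 mm below the rim, at 0, 120 and 240 degrees about z from the pot's x axis (counter-clockwise from above).
- pot_mouth (a point): Centre of the open mouth, level with the rim, 100.5 mm above the bench; axes as the pot's. About 14 mm below the rim, under the lugs, lies a rubber seal: a soft lip that bears the loose cover, and beside it a lower firm ring, stiff as a spring, worn by up to 4.5 mm, which one cannot see.
- lid: Loose aluminium cover, 103 mm across its three ears, disc 85 mm, about 0.3 kg. Origin at the centre of its flat underside, z up; it starts flat on the bench. The ears, 90 degrees long, are centred at 0, 120 and 240 degrees from its x axis; the lugs pass through the 30-degree gaps at 60, 180 and 300 degrees (2 mm play sideways, 10 degrees either way in turning).
- lid_grip (a point): Centre of the black bar grip, on the cover's axis, 36 mm above its underside; axes as the cover's. Bar 78 mm long along x, 14 mm thick along y, 16 to 50 mm above the underside. With the cover on the seal this point is about 20 mm above the mouth. Once the firm ring bites, the turning moment grows from under 0.1 to 0.6 N m (hand-tight) in about 10 degrees; it then stays when let go.
- spool_1: Bystander: wooden thread spool standing between pot and cover, 42 mm wide, 55 mm high. Origin under its centre.
- spatula: Bystander: wooden glue spatula lying near the pot, 111x24x4 mm. Origin under its centre.
- tack_box: Bystander: tin box of tacks at the back, 69x69x60 mm. Origin under its centre.
- pincers: Bystander: steel pincers at the back left, 164 mm long. Origin under its centre.
- shine_brush: Bystander: shoe brush on the right, 133 mm long. Origin under its centre.
- tin_brown: Bystander: flat brown polish tin at the right, 75 mm wide, 22 mm high. Origin under its centre.
- lid_ear (a point): On top of the clockwise (thin) end of the ear at 0 degrees, 3.5 mm above the underside; axes as the cover's. Each ear is a ramp that rises 6 mm per rad to 13 mm. Turned clockwise from above, the ramps run under the lugs and draw the cover down, first against the soft lip, then on the firm ring: that bite comes 25 to 70 degrees from mid-gap, later with a worn seal.
Mind the look-alikes: they are no part of the job. Leave any blue look-alike of the lid alone.

How it is judged:
By the outcome, as a careful person would: the job done as asked, in the order asked, and still so for the second after the job is handed in, with the robot touching nothing.
It also fails if it takes over 54 s, if anything falls off the work surface, if the arm or the gripper's body presses on something with over 40 N, if the wrist force passes 120 N, or if a joint passes its speed limit or range.

## Robot

A 6-joint arm with a two-finger parallel gripper is mounted at the origin on a cart in front of the work surface, level with it; the furniture and walls round the work are solid. World frame = base frame: x ahead of the robot, y to its left, z up, the work surface at z = 0. Lengths are in m, angles in rad, forces in N, time in s.
With the tool pointing down it reaches from about 0.35 to 0.975 m from the base axis. Payload 4.9 kg.
Tool frame: the origin (TCP) lies at the very end of the fingers, on their centre line; the grasp point (between the pads) lies 19 mm behind it (env.tcp_to_grasp is the distance from the TCP to the grasp point, in m); z points along the fingers, x is the direction in which the jaws open and shut, and the axes are right-handed (so a half turn about z gives the same grasp; the last joint's range is limited). The gripper opens to 85 mm and grips with 20 to 120 N. Pads are 22 mm wide; open, the fingers measure 114 mm over their backs; the gripper's body (76 mm by 85 mm) begins 54 mm behind the grasp point. The pads swing forward as they close: fully open they stand 13 mm farther back than shut.
Start: joints at [-1.263, 0.053, 1.613, -0, 1.476, -0.119], TCP at [0.259, -0.569, 0.231] pointing down, gripper open.
Joint ranges: [-3.01, 3.01], [-1.01, 2.22], [0.06, 2.58], [-1.02, 4.17], [0.09, 2.62], [-3.14, 3.14]. Speed limits (rad/s): [2.57, 2.57, 3.14, 3.14, 3.14, 3.14].

## Interface

Orientations are given as a rotation vector (axis times angle).
In Python, from station import env, snapshot, camera_params, job gives the robot as it stands.
- The arm moves only by the tool apply_moves, never from a script. Its argument "targets" is a list of rows, each a list of 3 entries, a list of its own where there are three numbers: the shift along the tool's x, y, z in m, then the turn about the tool's z in rad, then the gripper command: -1 is shut, 1 is fully open, values between are in proportion. In form: [[[tx, ty, tz], turn, gripper], ...]. A call has 1 to 10 rows; each row shifts and turns the commanded pose from where the row before left it, along the tool's axes as they then stand; what a row does not reach is not made up. A row lasts 1/12 s, in which the tool goes at most 41.7 mm and 7.16 degrees, less where a joint would pass 70% of its speed; a pose out of reach is approached as far as the arm can. A call with a gripper value outside its range is refused whole. The fingers move at their own pace and stop on an object; "newtons" is the grip in N (left out, the last holds). Time passes only in rows, so rows that do not move let the fingers close. It gives the time, the measured TCP pose, the force and the opening at its end, in the units of the state.
- env.observe(): the state, without advancing time (a new reading comes with each control period).
- snapshot(name): name is "scene" or "side" or "wrist"; returns the picture (400x640x3 uint8, blue, green, red); there is no depth.
- camera_params(name): a dict with "mtx" (3x3 intrinsics, pixels), "pose" (4x4, takes a point from camera to world coordinates); the wrist camera has in their place "T_tool_cam" (4x4, takes a point from camera to tool coordinates, whose origin is the TCP and whose axes are the tool frame's). Camera axes: x right, y down, z forward; pixel columns grow to the right and rows downward; lengths in m; the calibration is good to about 2 mm. A picture is of the moment at which its call begins: read the wrist's pose just before it. camera_params takes no time and is no camera call.
- job.sign_off(): hands the job in, once; it reports no verdict.
The state is a dict: "time_s": time; "joints": joint angles; "joint_velocities": joint speeds; "effort": joint torques, N m; "tcp_pos": TCP position; "eef_rot": TCP orientation; "contact_force": force on the tool from outside, world axes, zero at the start; "wrist_torque": the same for the moment, N m; "finger_gap": opening from 0.0 (shut) to 1.0 (fully open).
Only numpy, scipy, OpenCV 4.12 (cv2) and the standard library are available. Lean on these libraries where they do the work, as an engineer would, in place of code of your own. Each camera call takes 0.05 s, during which the arm holds its last target.

## Working session

There is one attempt and no reset: what is moved stays moved. The work goes in short steps, Python scripts to look and compute and a tool call to move; the robot and the scene stay as the last step left them, time stands still between calls to the robot, and variables do not carry over. Pictures are saved under pics/ and viewed, and the job is handed in when it is done.

Besides the shell and the picture viewer there is one more tool, called after "Request:" by a JSON object that holds its "method" and its "body", one argument or row to a line. apply_moves: Moves the arm, as the interface text tells. Its arguments: {"type":"object","properties":{"targets":{"type":"array"},"newtons":{"type":"number"}},"required":["targets"]}

```bash
mkdir -p pics && ls && python3 - <<'E'
from station import env, snapshot, camera_params, job
import cv2
for n in ["scene","side","wrist"]:
    im=snapshot(n); cv2.imwrite(f"pics/{n}0.png",im)
    p=camera_params(n); print(n,{k:v.round(4).tolist() if hasattr(v,'round') else v for k,v in p.items()})
s=env.observe(); print(s); print(env.tcp_to_grasp)
E
```

```text
pics
scene {'mtx': [[457.1449, 0.0, 320.625], [0.0, 457.1449, 201.0972], [0.0, 0.0, 1.0]], 'pose': [[0.7928, -0.2782, 0.5423, -0.2096], [-0.6095, -0.3562, 0.7083, -0.9323], [-0.0039, -0.892, -0.4519, 0.6845], [0.0, 0.0, 0.0, 1.0]]}
side {'mtx': [[486.2464, 0.0, 320.8302], [0.0, 486.2464, 208.1222], [0.0, 0.0, 1.0]], 'pose': [[-0.9198, -0.1967, 0.3395, -0.0432], [-0.3919, 0.5036, -0.7699, 1.1639], [-0.0195, -0.8412, -0.5403, 0.9343], [0.0, 0.0, 0.0, 1.0]]}
wrist {'mtx': [[275.7024, 0.0, 314.5202], [0.0, 275.7024, 196.5374], [0.0, 0.0, 1.0]], 'T_tool_cam': [[1.0, 0.0009, -0.0012, -0.0007], [-0.0005, 0.9624, 0.2717, -0.0682], [0.0014, -0.2717, 0.9624, -0.1419], [0.0, 0.0, 0.0, 1.0]]}
{'time_s': 0.15, 'joints': array([-1.26300772e+00,  5.32582889e-02,  1.61401142e+00,  6.87036644e-06,
        1.47595808e+00, -1.18997429e-01]), 'joint_velocities': array([-0.00138851, -0.00382765, -0.00487095,  0.00112656,  0.00201481,
       -0.0003501 ]), 'effort': array([-1.09105313e-04, -3.94242561e+01, -3.70721877e+01, -1.44806286e-04,
        4.64681230e-03, -4.85235830e-06]), 'tcp_pos': array([ 0.25857151, -0.5684673 ,  0.2302929 ]), 'eef_rot': array([-2.64062356e+00,  1.70003768e+00,  1.97177124e-03]), 'contact_force': array([ 0.24423889,  0.46981971, -1.34963347]), 'wrist_torque': array([ 0.0178782 , -0.0157867 ,  0.01910217]), 'finger_gap': 1.0008783863766635}
0.0187
```

View pics/scene0.png

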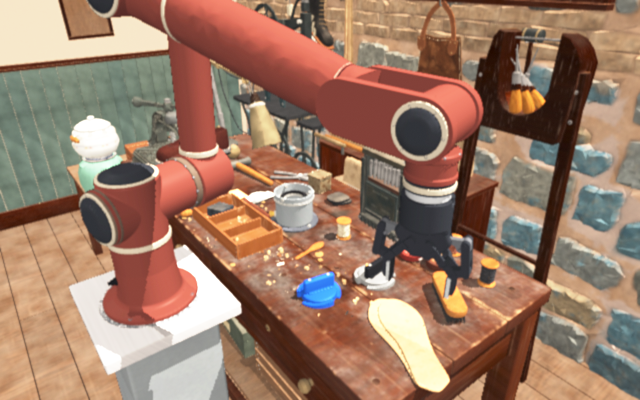

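View pics/side0.png

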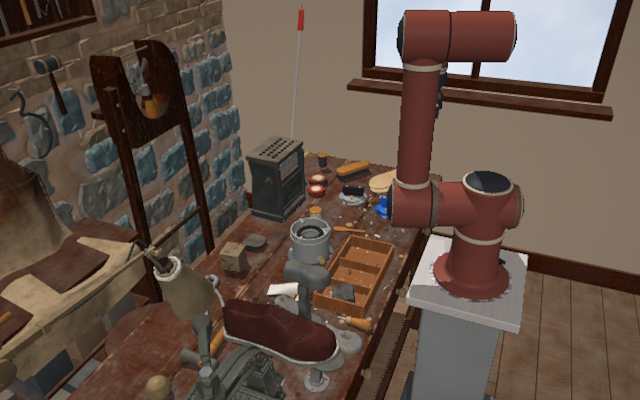

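View pics/wrist0.png

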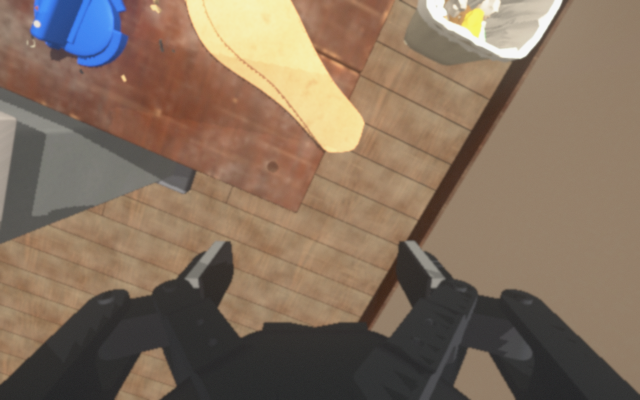

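```bash
cat > h.py <<'E'
import cv2, numpy as np
from station import env, snapshot, camera_params, job
from scipy.spatial.transform import Rotation as R
def crop(f,x0,y0,x1,y1,out,k):
    im=cv2.imread(f)[y0:y1,x0:x1]; cv2.imwrite(out,cv2.resize(im,None,fx=k,fy=k,interpolation=cv2.INTER_CUBIC))
def cam(n,tcp=None,rot=None):
    p=camera_params(n)
    if n=="wrist":
        T=np.eye(4); T[:3,:3]=R.from_rotvec(rot).as_matrix(); T[:3,3]=tcp
        return p["mtx"],T@p["T_tool_cam"]
    return p["mtx"],p["pose"]
def topix(K,P,X):
    X=np.atleast_2d(X); c=(X-P[:3,3])@P[:3,:3]; u=c@K.T; return u[:,:2]/u[:,2:]
def toplane(K,P,uv,z):
    uv=np.atleast_2d(uv); d=np.c_[uv,np.ones(len(uv))]@np.linalg.inv(K).T@P[:3,:3].T
    t=(z-P[2,3])/d[:,2]; return P[:3,3]+d*t[:,None]
E
python3 - <<'E'
from h import *
crop("pics/scene0.png",270,170,410,310,"pics/c_scene0.png",5)
crop("pics/side0.png",280,160,420,270,"pics/c_side0.png",5)
E
```

```text
(no output)
```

View pics/c_scene0.png

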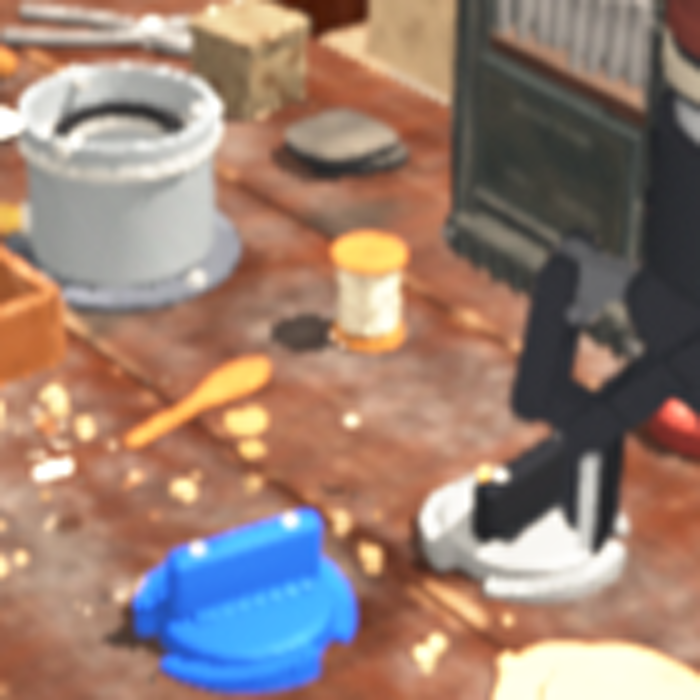

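View pics/c_side0.png

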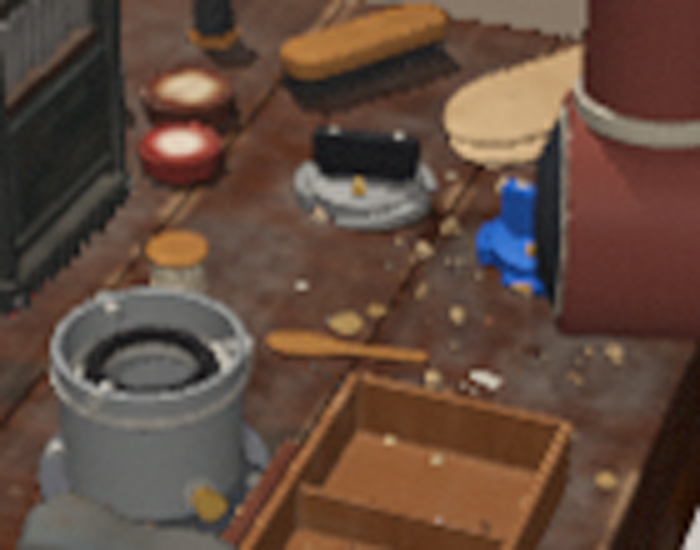

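```bash
python3 - <<'E'
from h import *
for n,uvl,uvp in [("side",(353.4,191),(310,228)),("scene",(374,277),(294.2,193))]:
    K,P=cam(n); print(n,toplane(K,P,uvl,0.036 if n=="side" else .012),toplane(K,P,uvp,.1005))
s=env.observe(); M=R.from_rotvec(s["eef_rot"]).as_matrix(); print(M.round(3), s["tcp_pos"])
E
```

```text
side [[ 0.45643673 -0.26414627  0.036     ]] [[0.46774168 0.08853203 0.1005    ]]
scene [[ 0.44966728 -0.2850689   0.012     ]] [[0.46217204 0.07219232 0.1005    ]]
[[ 0.414 -0.91  -0.   ]
 [-0.91  -0.414  0.002]
 [-0.002 -0.    -1.   ]] [ 0.25857151 -0.5684673   0.2302929 ]
```

Request:
{"method": "apply_moves", "body": {
  "targets": [
    [[-0.0192,-0.0302,0.005],0,1],
    [[-0.0192,-0.0302,0.005],0,1],
    [[-0.0192,-0.0302,0.005],0,1],
    [[-0.0192,-0.0302,0.005],0,1],
    [[-0.0192,-0.0302,0.005],0,1],
    [[-0.0192,-0.0302,0.005],0,1],
    [[-0.0192,-0.0302,0.005],0,1],
    [[-0.0192,-0.0302,0.005],0,1],
    [[-0.0192,-0.0302,0.005],0,1],
    [[-0.0192,-0.0302,0.005],0,1]
  ]
}}

```text
time_s: 0.98
tcp_pos: [0.4546, -0.2674, 0.1808]
eef_rot: [-2.641, 1.701, 0.0]
contact_force: [0.1, 0.5, 0.0]
finger_gap: 1.003
```

Request:
{"method": "apply_moves", "body": {
  "targets": [
    [[0,0,0],0,1],
    [[0,0,0],0,1],
    [[0,0,0],0,1]
  ]
}}

```text
time_s: 1.23
tcp_pos: [0.454, -0.2693, 0.1812]
eef_rot: [2.641, -1.7, -0.0]
contact_force: [-0.4, 0.9, 0.2]
finger_gap: 1.001
```

```bash
python3 - <<'E'
from h import *
s=env.observe(); im=snapshot("wrist"); cv2.imwrite("pics/w1.png",im); np.savez("w1.npz",p=s["tcp_pos"],r=s["eef_rot"])
print(s["tcp_pos"],s["joints"].round(3),s["contact_force"],s["time_s"])
crop("pics/w1.png",220,80,420,240,"pics/w1c.png",4)
E
```

```text
[ 0.45395179 -0.26932536  0.1811836 ] [-6.760e-01 -1.450e-01  1.889e+00 -1.000e-03  1.398e+00  4.670e-01] [-0.41901927  0.94143724  0.19175796] 1.2333
```

View pics/w1.png

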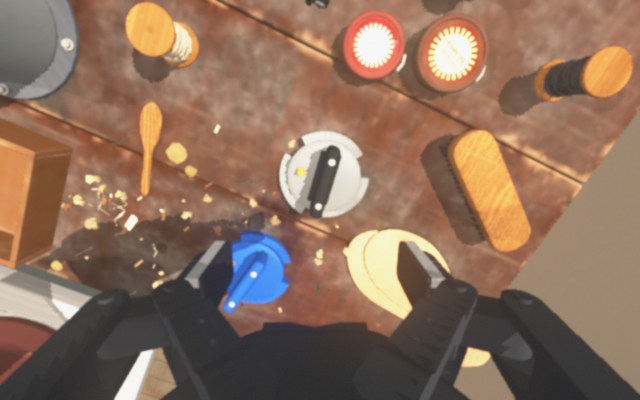

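View pics/w1c.png

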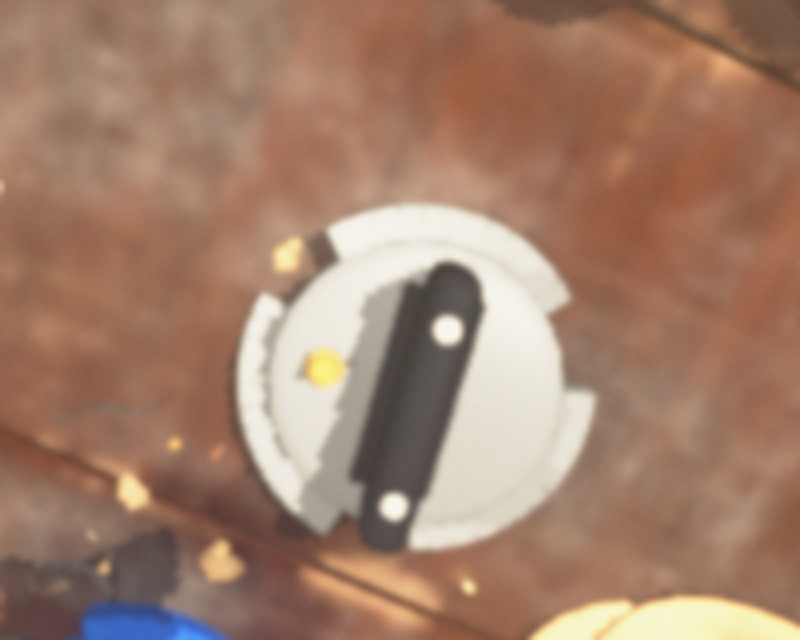

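```bash
cat >> h.py <<'E'
def lidpts(x,y,a,z=0.0):
    c,s=np.cos(a),np.sin(a); out=[]
    for k in (0,120,240):
        t=np.radians(k+np.arange(-45,46,5)); h=0.0035+0.006*np.radians(np.arange(0,91,5))
        out.append(np.c_[.0515*np.cos(t),.0515*np.sin(t),h])
    t=np.radians(np.arange(0,361,5)); out.append(np.c_[.0425*np.cos(t),.0425*np.sin(t),0*t+.013])
    out.append(np.array([[.039,.007,.05],[-.039,.007,.05],[-.039,-.007,.05],[.039,-.007,.05],[.039,.007,.05]]))
    Rz=np.array([[c,-s,0],[s,c,0],[0,0,1]]); return [o@Rz.T+[x,y,z] for o in out]
def potpts(x,y,a):
    t=np.radians(np.arange(0,361,5)); out=[]
    for r,z in [(.0535,.1005),(.056,.1005),(.072,0.0)]: out.append(np.c_[x+r*np.cos(t),y+r*np.sin(t),0*t+z])
    for k in (0,120,240):
        b=a+np.radians(k); 
        for r0 in (.0445,): out.append(np.array([[x+r0*np.cos(b)+.004*np.sin(b)*q,y+r0*np.sin(b)-.004*np.cos(b)*q,.0995] for q in (-1,1)]+[[x+.0535*np.cos(b)+.004*np.sin(b)*q,y+.0535*np.sin(b)-.004*np.cos(b)*q,.0995] for q in (1,-1,)]))
    return out
def overlay(f,K,P,pts,box,k,out):
    x0,y0,x1,y1=box; im=cv2.resize(cv2.imread(f)[y0:y1,x0:x1],None,fx=k,fy=k,interpolation=cv2.INTER_CUBIC)
    for o in pts:
        q=((topix(K,P,o)-[x0,y0]+.5)*k).astype(np.int32); cv2.polylines(im,[q.reshape(-1,1,2)],False,(0,255,0),1)
    cv2.imwrite(out,im)
E
python3 - <<'E'
from h import *
d=np.load("w1.npz"); K,P=cam("wrist",d["p"],d["r"])
X=toplane(K,P,[(331.4,162.1),(318.1,206.1)],.050); print(X)
c=X.mean(0); v=X[0]-X[1]; a=np.arctan2(v[1],v[0]); print(c,np.degrees(a),np.linalg.norm(v))
np.save("lid.npy",[c[0],c[1],a])
overlay("pics/w1.png",K,P,lidpts(c[0],c[1],a),(240,100,400,240),5,"pics/w1o.png")
E
```

```text
[[ 0.48473335 -0.27254624  0.05      ]
 [ 0.43754881 -0.27970838  0.05      ]]
[ 0.46114108 -0.27612731  0.05      ] 8.631038092624502 0.04772501643433184
```

View pics/w1o.png

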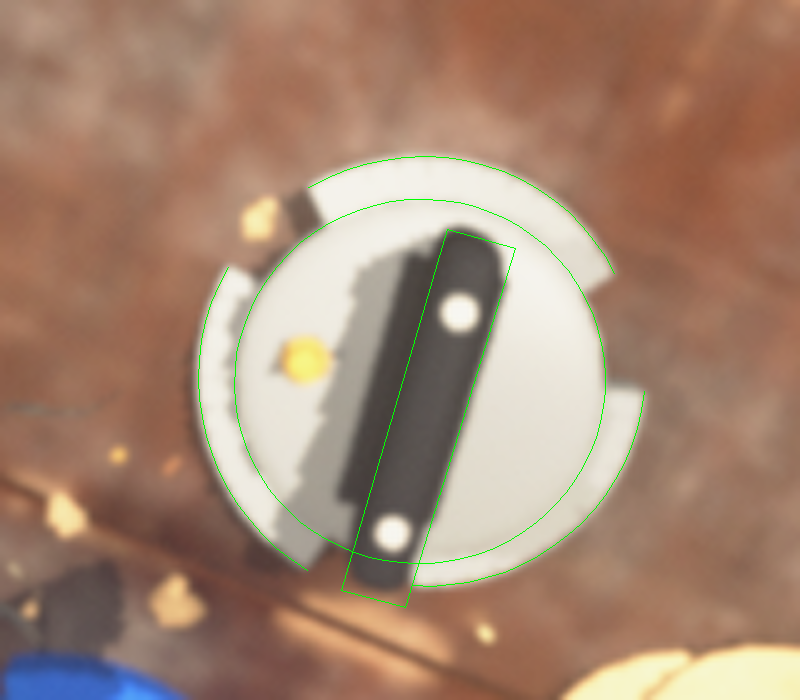

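Request:
{"method": "apply_moves", "body": {
  "targets": [
    [[-0.033,-0.0152,-0.008],0,1],
    [[-0.033,-0.0152,-0.008],0,1],
    [[-0.033,-0.0152,-0.008],0,1],
    [[-0.033,-0.0152,-0.008],0,1],
    [[-0.033,-0.0152,-0.008],0,1],
    [[-0.033,-0.0152,-0.008],0,1],
    [[-0.033,-0.0152,-0.008],0,1],
    [[-0.033,-0.0152,-0.008],0,1],
    [[-0.033,-0.0152,-0.008],0,1],
    [[0,0,0],0,1]
  ]
}}

```text
time_s: 2.12
tcp_pos: [0.4564, 0.0614, 0.2559]
eef_rot: [-2.642, 1.693, -0.004]
contact_force: [0.3, -0.3, -0.2]
finger_gap: 1.002
```

Request:
{"method": "apply_moves", "body": {
  "targets": [
    [[0,0,0],0,1],
    [[0,0,0],0,1]
  ]
}}

```text
time_s: 2.28
tcp_pos: [0.4559, 0.0566, 0.2533]
eef_rot: [2.64, -1.702, 0.001]
contact_force: [-0.6, 0.1, 0.5]
finger_gap: 1.0
```

```bash
python3 - <<'E'
from h import *
s=env.observe(); im=snapshot("wrist"); cv2.imwrite("pics/w2.png",im); np.savez("w2.npz",p=s["tcp_pos"],r=s["eef_rot"])
print(s["tcp_pos"],s["joints"].round(3),s["contact_force"],s["time_s"],s["joint_velocities"].round(3))
K,P=cam("wrist",s["tcp_pos"],s["eef_rot"]); print(topix(K,P,[.465,.08,.1]))
E
```

```text
[0.45586533 0.05662825 0.2532654 ] [-3.800e-02 -3.730e-01  1.955e+00 -1.000e-03  1.560e+00  1.107e+00] [-0.56949203  0.12020523  0.45422389] 2.2833 [-0.024  0.006  0.01   0.002  0.001  0.002]
[[299.24362736 167.04650002]]
```

View pics/w2.png

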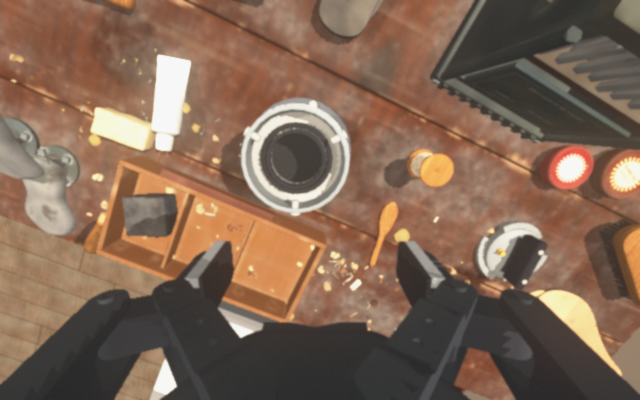

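```bash
python3 - <<'E'
from h import *
crop("pics/w2.png",230,85,365,225,"pics/w2c.png",5)
E
```

```text
(no output)
```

View pics/w2c.png

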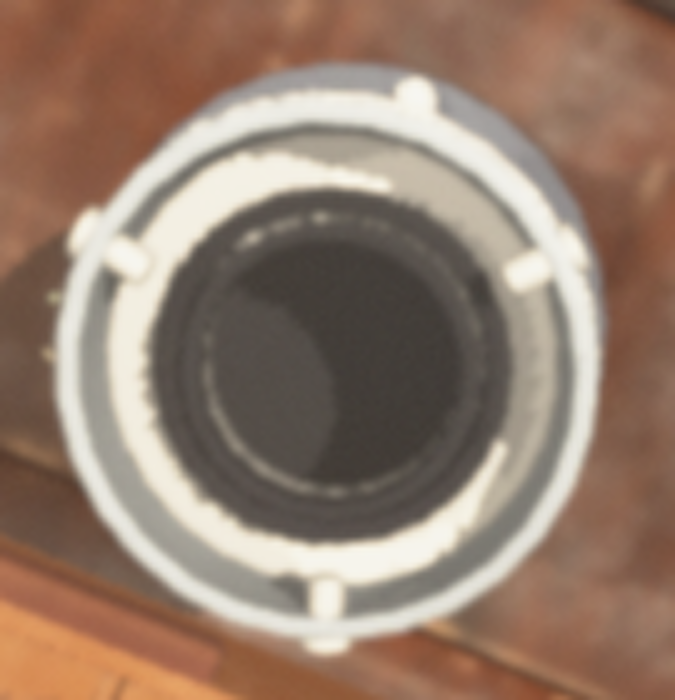

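```bash
python3 - <<'E'
from h import *
from scipy.optimize import least_squares
d=np.load("w2.npz"); K,P=cam("wrist",d["p"],d["r"])
f=lambda q: np.array(q)/5-.1+[230,85]
L=toplane(K,P,f([(148,266),(510,277),(326,578)]),.0955+.001)   # lug mid-ish
def res(v):
    b=v[2]+np.radians([0,120,240]); return np.r_[L[:,0]-v[0]-.0445*np.cos(b),L[:,1]-v[1]-.0445*np.sin(b)]
best=None
for o in ([0,1,2],[0,2,1]):
    L0=L.copy(); L=L0[o]
    for a in np.radians([0,40,80]):
        r=least_squares(res,[.465,.075,a])
        if best is None or r.cost<best.cost: best=r
    L=L0
print(best.x[:2],np.degrees(best.x[2])%120,best.fun*1000)
E_=toplane(K,P,f([(57,365),(602,360),(327,637)]),.1005)
# circle through 3
A=np.c_[2*E_[:,:2],np.ones(3)]; c=np.linalg.solve(A,(E_[:,:2]**2).sum(1)); print(c[:2],np.sqrt(c[2]+c[0]**2+c[1]**2))
np.save("pot.npy",best.x)
overlay("pics/w2.png",K,P,potpts(*best.x),(230,85,365,225),5,"pics/w2o.png")
E
```

```text
[0.46929806 0.08649351] 82.71706226421946 [ 0.42312341 -0.77784198  0.35471857  0.1248291  -0.34266108  0.21783198]
[0.46979644 0.08601466] 0.05831610426088176
```

View pics/w2o.png

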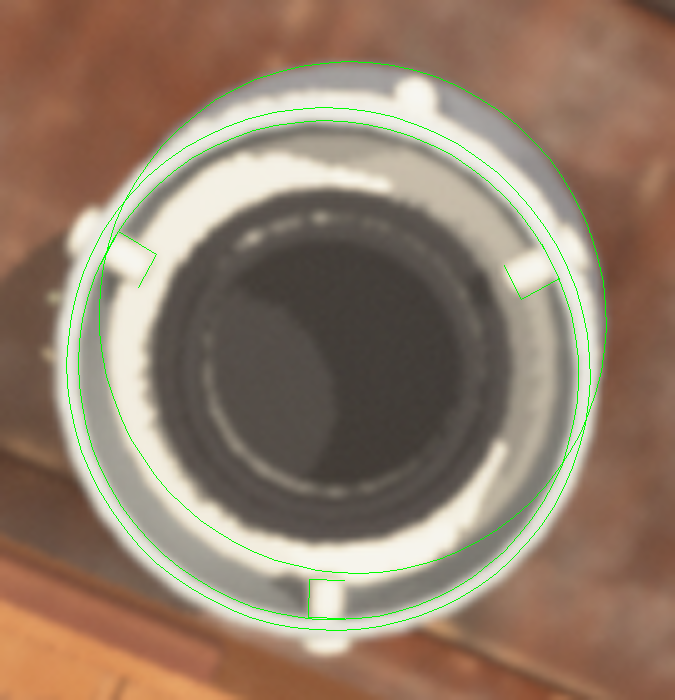

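Request:
{"method": "apply_moves", "body": {
  "targets": [
    [[0.0305,0.0133,0.0133],0,0.1],
    [[0.0305,0.0133,0.0133],0,0.1],
    [[0.0305,0.0133,0.0133],0,0.1],
    [[0.0305,0.0133,0.0133],0,0.1],
    [[0.0305,0.0133,0.0133],0,0.1],
    [[0.0305,0.0133,0.0133],0,0.1],
    [[0.0305,0.0133,0.0133],0,0.1],
    [[0.0305,0.0133,0.0133],0,0.1],
    [[0.0305,0.0133,0.0133],0,0.1],
    [[0.0305,0.0133,0.0133],0,0.1]
  ]
}}

```text
time_s: 3.17
tcp_pos: [0.4591, -0.2784, 0.1191]
eef_rot: [2.638, -1.706, -0.001]
contact_force: [1.5, 0.3, 0.6]
finger_gap: 0.55
```

Request:
{"method": "apply_moves", "body": {
  "targets": [
    [[0,0,0],0.0925,0.1],
    [[0,0,0],0.0925,0.1],
    [[0,0,0],0.0925,0.1],
    [[0,0,0],0,0.1],
    [[0,0,0],0,0.1]
  ]
}}

```text
time_s: 3.58
tcp_pos: [0.4598, -0.2762, 0.1198]
eef_rot: [2.38, -2.05, -0.002]
contact_force: [-0.9, 0.5, 0.1]
finger_gap: 0.55
```

```bash
python3 - <<'E'
from h import *
s=env.observe(); im=snapshot("wrist"); cv2.imwrite("pics/w3.png",im); np.savez("w3.npz",p=s["tcp_pos"],r=s["eef_rot"])
M=R.from_rotvec(s["eef_rot"]).as_matrix()
print(s["tcp_pos"],s["joints"].round(3),np.degrees(np.arctan2(M[1,0],M[0,0])),s["finger_gap"],s["time_s"])
K,P=cam("wrist",s["tcp_pos"],s["eef_rot"]); x,y,a=np.load("lid.npy")
overlay("pics/w3.png",K,P,lidpts(x,y,a),(210,100,420,280),3.8,"pics/w3o.png")
E
```

```text
[ 0.45976188 -0.27617983  0.11975712] [-0.68  -0.062  1.92  -0.     1.285  0.742] -81.47474874426716 0.549891789535534 3.5833
```

View pics/w3o.png

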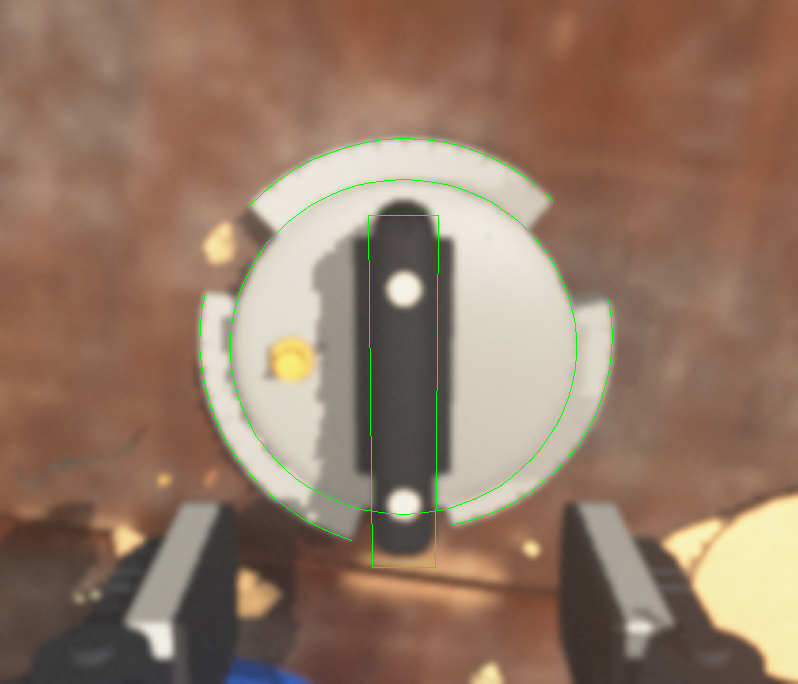

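Request:
{"method": "apply_moves", "body": {
  "targets": [
    [[0,-0.0013,0.02],0,0.1],
    [[0,0,0.025],0,0.1],
    [[0,0,0.025],0,0.1],
    [[0,0,0.018],0,0.1],
    [[0,0,0.0105],0,0.1],
    [[0,0,0],0,0.1],
    [[0,0,0],0,0.1]
  ]
}}

```text
time_s: 4.22
tcp_pos: [0.4621, -0.2748, 0.0218]
eef_rot: [2.381, -2.049, -0.001]
contact_force: [0.6, 0.0, 0.2]
finger_gap: 0.547
```

```bash
python3 - <<'E'
from h import *
s=env.observe(); im=snapshot("wrist"); cv2.imwrite("pics/w4.png",im)
print(s["tcp_pos"],s["contact_force"],s["finger_gap"],s["time_s"])
for n in("scene","side"): cv2.imwrite(f"pics/{n}4.png",snapshot(n))
crop("pics/side4.png",300,140,400,215,"pics/side4c.png",8)
E
```

```text
[ 0.46205923 -0.27475911  0.02183334] [6.29102870e-01 5.02976354e-04 2.37262765e-01] 0.5467833607163324 4.2167
```

View pics/w4.png

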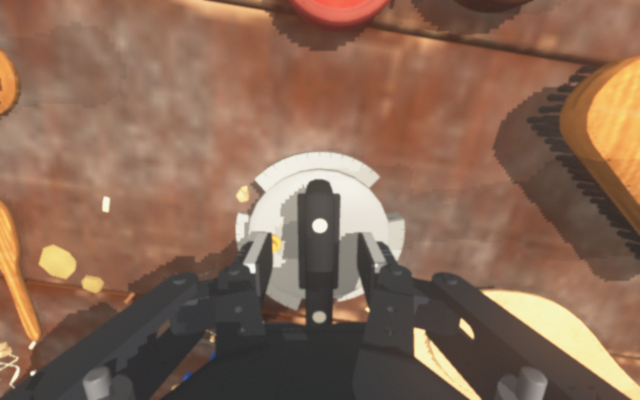

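View pics/side4c.png

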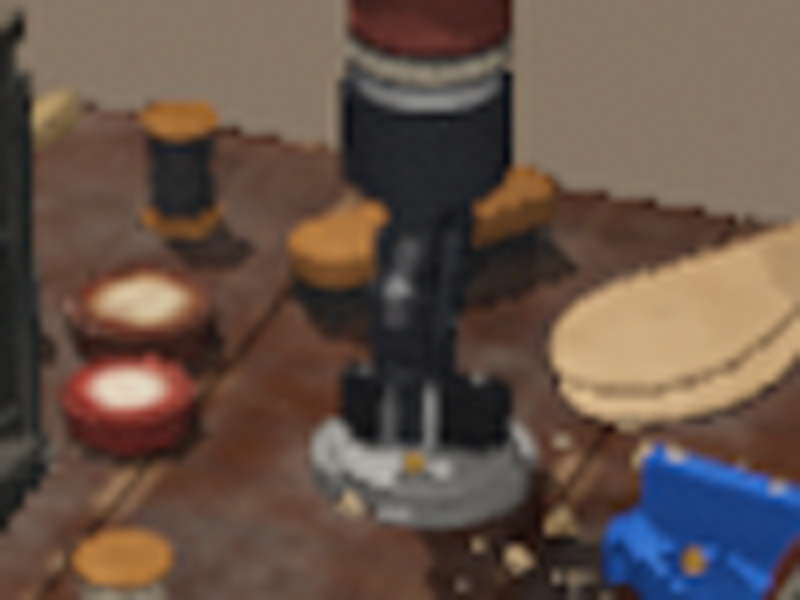

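Request:
{"method": "apply_moves", "body": {
  "targets": [
    [[0,0,0],0,-1],
    [[0,0,0],0,-1],
    [[0,0,0],0,-1],
    [[0,0,0],0,-1],
    [[0,0,0],0,-1],
    [[0,0,0],0,-1],
    [[0,0,0],0,-1],
    [[0,0,0],0,-1]
  ],
  "newtons": 80
}}

```text
time_s: 5.03
tcp_pos: [0.463, -0.2754, 0.0231]
eef_rot: [2.381, -2.049, 0.004]
contact_force: [-1.2, -1.6, 5.2]
finger_gap: 0.146
```

```bash
python3 - <<'E'
from h import *
s=env.observe(); im=snapshot("wrist"); cv2.imwrite("pics/w5.png",im); np.savez("w5.npz",p=s["tcp_pos"],r=s["eef_rot"])
print(s["tcp_pos"],s["contact_force"],s["wrist_torque"],s["finger_gap"],s["time_s"])
K,P=cam("wrist",s["tcp_pos"],s["eef_rot"]); x,y,a=np.load("lid.npy")
overlay("pics/w5.png",K,P,lidpts(x,y,a),(210,130,430,330),3.5,"pics/w5o.png")
E
```

```text
[ 0.46301775 -0.27543898  0.02306962] [-1.16575896 -1.55617984  5.1723235 ] [-0.10823305  0.11001632  0.00305329] 0.1455902062807241 5.0333
```

View pics/w5o.png

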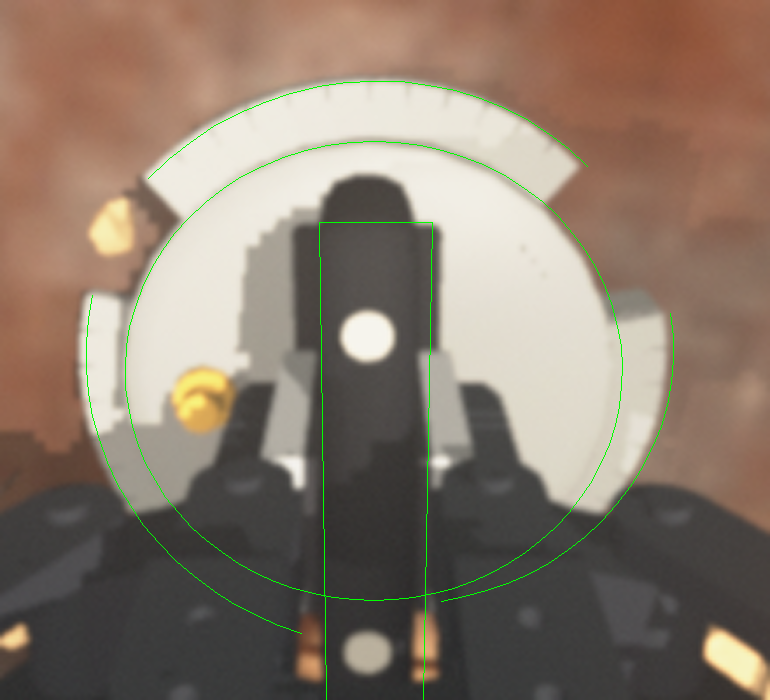

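```bash
python3 - <<'E'
from h import *
d=np.load("w5.npz"); K,P=cam("wrist",d["p"],d["r"]); M=R.from_rotvec(d["r"]).as_matrix()
f=lambda q: np.array(q)/3.5-.1+[210,130]
X=toplane(K,P,f([(367,337),(367,653)]),.05); print((X.mean(0)-d["p"])@M*1000, "bolts")
# ear top arc points / sides
E_=np.r_[toplane(K,P,f([(375,79)]),.0082),toplane(K,P,f([(80,360)]),.0115),toplane(K,P,f([(666,370)]),.0065)]
A=np.c_[2*E_[:,:2],np.ones(3)]; c=np.linalg.solve(A,(E_[:,:2]**2).sum(1)); print((np.r_[c[:2],0]-d["p"])@M*1000,np.sqrt(c[2]+c[0]**2+c[1]**2))
E
```

```text
[ -0.50981664   2.08077512 -26.93415141] bolts
[ 1.32166124  1.64087544 23.06989466] 0.05127335364934106
```

Request:
{"method": "apply_moves", "body": {
  "targets": [
    [[0,0,-0.015],0,-1],
    [[0,0,-0.03],0,-1],
    [[0,0,-0.035],0,-1],
    [[0,0,-0.035],-0.0826,-1],
    [[0,0,-0.035],-0.0826,-1],
    [[0,0,-0.015],-0.0826,-1],
    [[0,0,0],0,-1],
    [[0,0,0],0,-1]
  ]
}}

```text
time_s: 5.75
tcp_pos: [0.4619, -0.2742, 0.186]
eef_rot: [-2.614, 1.742, 0.001]
contact_force: [-0.5, 0.1, -5.2]
finger_gap: 0.15
```

```bash
python3 - <<'E'
from h import *
s=env.observe(); im=snapshot("wrist"); cv2.imwrite("pics/w6.png",im); np.savez("w6.npz",p=s["tcp_pos"],r=s["eef_rot"])
M=R.from_rotvec(s["eef_rot"]).as_matrix()
print(s["tcp_pos"],s["contact_force"],s["wrist_torque"],s["finger_gap"],s["time_s"],np.degrees(np.arctan2(M[1,0],M[0,0])))
d=np.array([.4717,.0863,.2])-s["tcp_pos"]; print(d@M)
E
```

```text
[ 0.46186633 -0.27423932  0.18595889] [-0.52308534  0.06804499 -5.18863714] [0.00246817 0.05550118 0.00594409] 0.15037757600884769 5.75 -67.36178716996217
[-0.32898729 -0.14784786 -0.01381424]
```

View pics/w6.png

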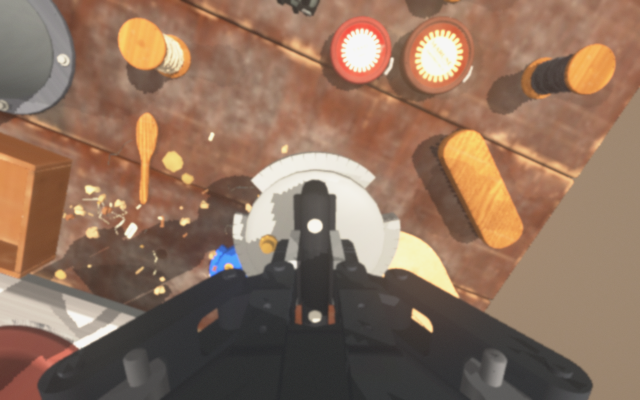

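Request:
{"method": "apply_moves", "body": {
  "targets": [
    [[-0.0329,-0.0148,-0.0014],0,-1],
    [[-0.0329,-0.0148,-0.0014],0,-1],
    [[-0.0329,-0.0148,-0.0014],0,-1],
    [[-0.0329,-0.0148,-0.0014],0,-1],
    [[-0.0329,-0.0148,-0.0014],0,-1],
    [[-0.0329,-0.0148,-0.0014],0,-1],
    [[-0.0329,-0.0148,-0.0014],0,-1],
    [[-0.0329,-0.0148,-0.0014],0,-1],
    [[-0.0329,-0.0148,-0.0014],0,-1],
    [[-0.0329,-0.0148,-0.0014],0,-1]
  ]
}}

```text
time_s: 6.63
tcp_pos: [0.4691, 0.0877, 0.1969]
eef_rot: [2.611, -1.74, -0.008]
contact_force: [0.5, -0.7, -3.8]
finger_gap: 0.148
```

Request:
{"method": "apply_moves", "body": {
  "targets": [
    [[0,0,0],0,-1],
    [[0,0,0],0,-1],
    [[0,0,0],0,-1]
  ]
}}

```text
time_s: 6.88
tcp_pos: [0.47, 0.0858, 0.198]
eef_rot: [2.613, -1.738, -0.006]
contact_force: [1.0, 0.2, -4.4]
finger_gap: 0.147
```

```bash
python3 - <<'E'
from h import *
s=env.observe(); im=snapshot("wrist"); cv2.imwrite("pics/w7.png",im); np.savez("w7.npz",p=s["tcp_pos"],r=s["eef_rot"])
M=R.from_rotvec(s["eef_rot"]).as_matrix()
yaw=np.arctan2(M[1,0],M[0,0]); print(s["tcp_pos"],s["contact_force"],s["wrist_torque"],s["finger_gap"],s["time_s"],np.degrees(yaw))
K,P=cam("wrist",s["tcp_pos"],s["eef_rot"]); c=s["tcp_pos"]+M@[0,.002,.0]
overlay("pics/w7.png",K,P,lidpts(c[0],c[1],yaw+np.pi/2,c[2]-.0231)+potpts(*np.load("pot.npy")),(200,100,440,280),3.3,"pics/w7o.png")
for n in("scene","side"): cv2.imwrite(f"pics/{n}7.png",snapshot(n))
a=cv2.resize(cv2.imread("pics/scene7.png")[140:270,230:380],None,fx=2.6,fy=2.6); b=cv2.resize(cv2.imread("pics/side7.png")[150:280,250:400],None,fx=2.6,fy=2.6); cv2.imwrite("pics/ss7.png",np.hstack([a,b]))
E
```

```text
[0.47002301 0.08576413 0.19796488] [ 0.97867006  0.16609354 -4.40323651] [ 0.03362181  0.06665143 -0.0385173 ] 0.14683548079949948 6.8833 -67.26425898912855
```

View pics/w7o.png

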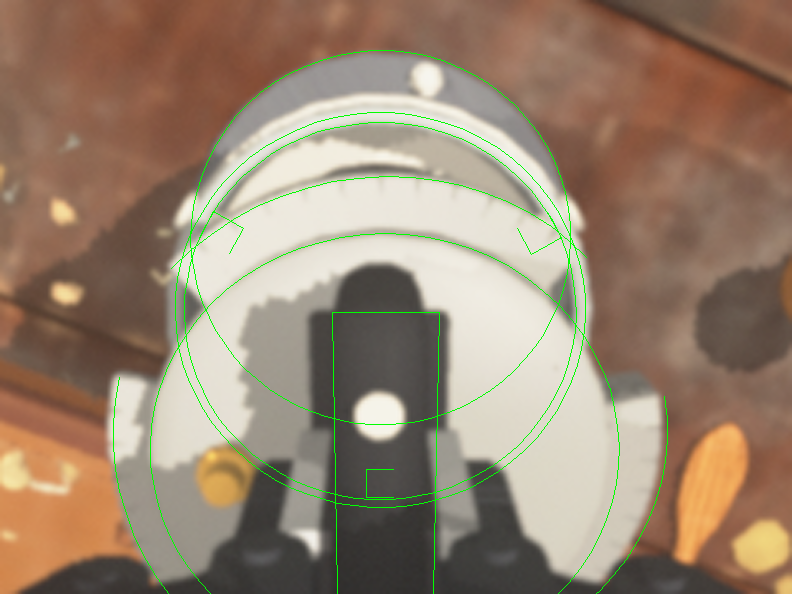

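View pics/ss7.png

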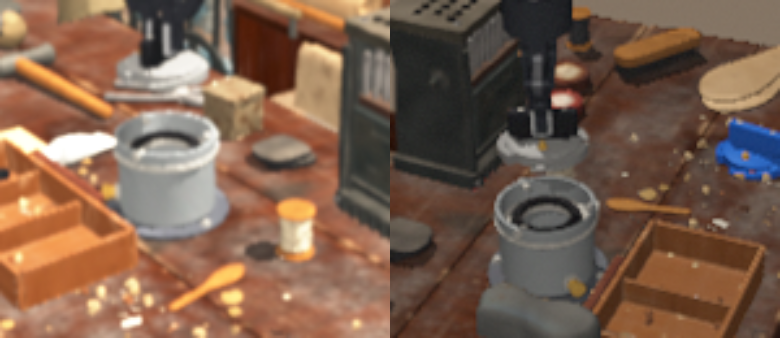

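Request:
{"method": "apply_moves", "body": {
  "targets": [
    [[0.0005,-0.0018,0.015],0,-1],
    [[0,0,0.02],0,-1],
    [[0,0,0.02],0,-1],
    [[0,0,0.012],0,-1],
    [[0,0,0],0,-1],
    [[0,0,0],0,-1],
    [[0,0,0],0,-1]
  ]
}}

```text
time_s: 7.62
tcp_pos: [0.4742, 0.0859, 0.135]
eef_rot: [-2.614, 1.74, -0.002]
contact_force: [0.5, -0.1, -3.6]
finger_gap: 0.15
```

```bash
python3 - <<'E'
from h import *
s=env.observe(); im=snapshot("wrist"); cv2.imwrite("pics/w8.png",im); np.savez("w8.npz",p=s["tcp_pos"],r=s["eef_rot"])
M=R.from_rotvec(s["eef_rot"]).as_matrix()
yaw=np.arctan2(M[1,0],M[0,0]); print(s["tcp_pos"],s["contact_force"],s["wrist_torque"],s["finger_gap"],s["time_s"],np.degrees(yaw))
K,P=cam("wrist",s["tcp_pos"],s["eef_rot"]); c=s["tcp_pos"]+M@[-0.0005,.002,.0]
overlay("pics/w8.png",K,P,lidpts(c[0],c[1],yaw+np.pi/2,c[2]-.0231)+potpts(*np.load("pot.npy")),(200,120,440,280),3.3,"pics/w8o.png")
for n in("scene","side"): cv2.imwrite(f"pics/{n}8.png",snapshot(n))
ims=[]
pot=np.load("pot.npy")
for n,b in(("scene",(250,170,340,230)),("side",(265,190,355,250))):
    K,P=cam(n); overlay(f"pics/{n}8.png",K,P,lidpts(c[0],c[1],yaw+np.pi/2,c[2]-.0231)[:3]+potpts(*pot)[:2],b,4.4,f"pics/{n}8o.png"); ims.append(cv2.imread(f"pics/{n}8o.png"))
cv2.imwrite("pics/ss8.png",np.hstack(ims))
E
```

```text
[0.47418285 0.08586284 0.13503462] [ 0.53826353 -0.11750448 -3.59060469] [-0.03495738 -0.00191924 -0.00133703] 0.14959538377174533 7.6167 -67.29903859528994
```

View pics/w8o.png

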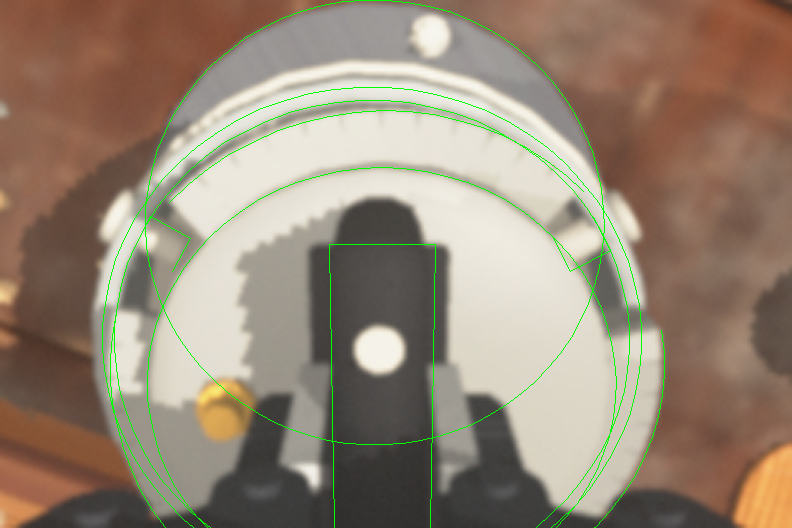

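View pics/ss8.png

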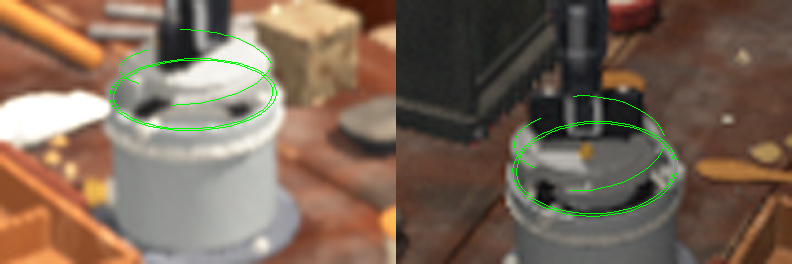

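```bash
python3 - <<'E'
from h import *
crop("pics/w8.png",225,125,405,255,"pics/w8c.png",4.4)
E
```

```text
(no output)
```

View pics/w8c.png

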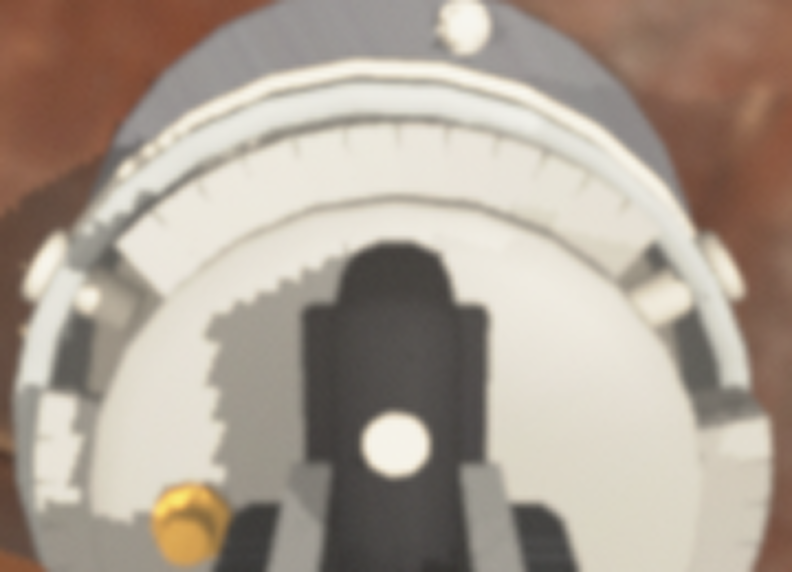

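```bash
python3 - <<'E'
from h import *
from scipy.optimize import least_squares
d=np.load("w8.npz"); K,P=cam("wrist",d["p"],d["r"]); M=R.from_rotvec(d["r"]).as_matrix()
f=lambda q: np.array(q)/4.4-.1+[225,125]
tl=lambda q,z: (toplane(K,P,f(q),z)-d["p"])@M*1000
zt=d["p"][2]
print("lug tips R,L",tl([(640,304),(133,312)],.0965))
print("rim inner top",tl([(395,117),(250,148),(540,143)],.1005))
print("ear arc",tl([(395,122),(262,150),(530,150)],zt-.0231+.0082))
print("disc L,R,top",tl([(91,450),(698,450),(395,198)],zt-.0231+.013))
print("bolt",tl([(395,445)],zt-.0231+.05))
E
```

```text
lug tips R,L [[ 36.92035157 -19.10211577  38.59340075]
 [-41.31244614 -17.76634157  38.53856684]]
rim inner top [[ -0.85803469 -48.15776899  34.61970058]
 [-21.95575877 -43.66534258  34.597569  ]
 [ 20.21787713 -44.4177494   34.62718624]]
ear arc [[ -0.8415994  -49.75127452  14.98788402]
 [-18.04845533 -46.13915037  14.96992605]
 [ 16.62588816 -46.16039913  14.99321508]]
disc L,R,top [[-41.67501377  -6.45666673  10.08354782]
 [ 39.90653847  -6.52291614  10.13837098]
 [ -0.83138512 -40.73743474  10.17186217]]
bolt [[ -0.78612281 -22.05254872 -26.86138233]]
```

Request:
{"method": "apply_moves", "body": {
  "targets": [
    [[-0.001,0.0023,0.002],0,-1],
    [[0,0,0],0,-1],
    [[0,0,0],0,-1],
    [[0,0,0],0,-1]
  ]
}}

```text
time_s: 8.1
tcp_pos: [0.4708, 0.0863, 0.1319]
eef_rot: [-2.616, 1.739, -0.0]
contact_force: [0.4, -1.0, -4.4]
finger_gap: 0.146
```

Request:
{"method": "apply_moves", "body": {
  "targets": [
    [[0,-0.0004,0.004],0,-1],
    [[0,0,0.004],0,-1],
    [[0,0,0.003],0,-1],
    [[0,0,0.002],0,-1],
    [[0,0,0],0,-1]
  ]
}}

```text
time_s: 8.52
tcp_pos: [0.4706, 0.0864, 0.1178]
eef_rot: [2.615, -1.739, -0.002]
contact_force: [-0.0, 0.3, -3.3]
finger_gap: 0.147
```

Request:
{"method": "apply_moves", "body": {
  "targets": [
    [[0,0,0.002],0,-1],
    [[0,0,0.002],0,-1],
    [[0,0,0],0,-1]
  ]
}}

```text
time_s: 8.77
tcp_pos: [0.4709, 0.0864, 0.1144]
eef_rot: [2.616, -1.739, -0.001]
contact_force: [-0.3, -0.7, -4.1]
finger_gap: 0.148
```

Request:
{"method": "apply_moves", "body": {
  "targets": [
    [[0,0,0.002],0,-1],
    [[0,0,0.002],0,-1],
    [[0,0,0],0,-1]
  ]
}}

```text
time_s: 9.02
tcp_pos: [0.4713, 0.0864, 0.1107]
eef_rot: [-2.616, 1.74, -0.0]
contact_force: [0.3, 0.2, -4.4]
finger_gap: 0.148
```

```bash
python3 - <<'E'
from h import *
s=env.observe(); im=snapshot("wrist"); cv2.imwrite("pics/w9.png",im); np.savez("w9.npz",p=s["tcp_pos"],r=s["eef_rot"])
print(s["tcp_pos"],s["contact_force"],s["wrist_torque"],s["joints"].round(3))
crop("pics/w9.png",225,125,405,255,"pics/w9c.png",4.4)
E
```

```text
[0.47125439 0.08643369 0.11070275] [ 0.34270598  0.2246192  -4.36227194] [-0.02277464  0.03299436  0.02028016] [ 0.026 -0.198  2.058  0.     1.281  1.2  ]
```

View pics/w9c.png

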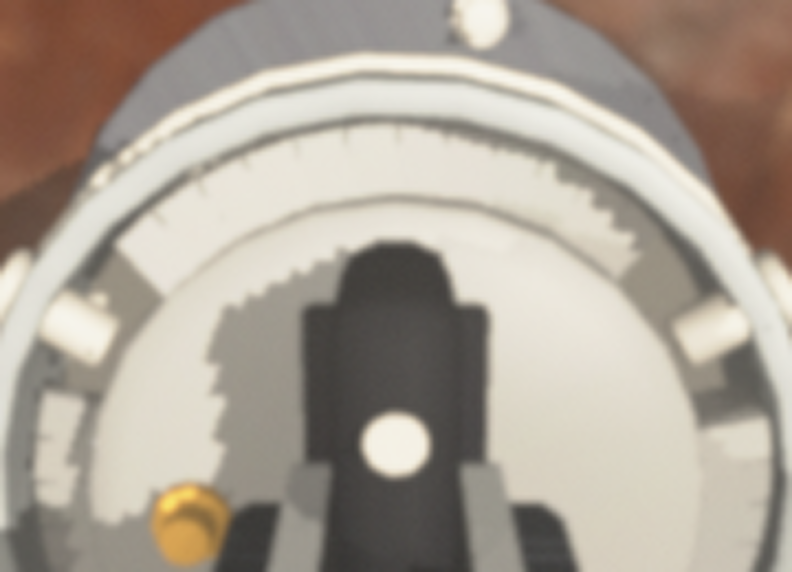

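Request:
{"method": "apply_moves", "body": {
  "targets": [
    [[0,0.0003,0.001],0,-1],
    [[0,0,0.001],0,-1],
    [[0,0,0],0,-1],
    [[0,0,0],0,-1]
  ]
}}

```text
time_s: 9.4
tcp_pos: [0.4712, 0.0864, 0.1094]
eef_rot: [-2.616, 1.739, -0.001]
contact_force: [-0.7, 0.0, -0.6]
finger_gap: 0.148
```

Request:
{"method": "apply_moves", "body": {
  "targets": [
    [[0,0,0.001],0,-1],
    [[0,0,0.001],0,-1],
    [[0,0,0],0,-1],
    [[0,0,0],0,-1]
  ]
}}

```text
time_s: 9.73
tcp_pos: [0.4712, 0.0864, 0.107]
eef_rot: [-2.616, 1.739, -0.001]
contact_force: [-0.8, 1.5, 0.3]
finger_gap: 0.152
```

Request:
{"method": "apply_moves", "body": {
  "targets": [
    [[0.0001,0,0],0.08,-1],
    [[0.0001,0,0],0.08,-1],
    [[0.0001,0,0],0.08,-1],
    [[0,0,0],0,-1],
    [[0,0,0],0,-1]
  ]
}}

```text
time_s: 10.15
tcp_pos: [0.4714, 0.0859, 0.1071]
eef_rot: [-2.39, 2.038, -0.001]
contact_force: [0.7, -0.6, 0.7]
finger_gap: 0.146
```

```bash
cat > st.py <<'E'
from h import *
s=env.observe(); M=R.from_rotvec(s["eef_rot"]).as_matrix()
print("t",s["time_s"],"p",s["tcp_pos"].round(4),"F",s["contact_force"].round(2),"T",s["wrist_torque"].round(3),"yaw",round(np.degrees(np.arctan2(M[1,0],M[0,0])),2),"q6",s["joints"][5].round(3),"eff6",s["effort"][5].round(3),"gap",round(s["finger_gap"],3))
E
python3 st.py
```

```text
t 10.15 p [0.4714 0.0859 0.1071] F [ 0.71 -0.57  0.68] T [-0.022 -0.092 -0.019] yaw -80.9 q6 1.437 eff6 0.005 gap 0.146
```

Request:
{"method": "apply_moves", "body": {
  "targets": [
    [[0.0001,0,0],0.08,-1],
    [[0.0001,0,0],0.08,-1],
    [[0,0,0],0,-1],
    [[0,0,0],0,-1]
  ]
}}

```text
time_s: 10.48
tcp_pos: [0.4712, 0.0857, 0.107]
eef_rot: [-2.221, 2.221, -0.001]
contact_force: [0.3, -0.9, 0.9]
finger_gap: 0.151
```

```bash
python3 st.py
```

```text
t 10.4833 p [0.4712 0.0857 0.107 ] F [ 0.32 -0.86  0.87] T [-0.113 -0.044 -0.121] yaw -90.0 q6 1.595 eff6 -0.012 gap 0.151
```

Request:
{"method": "apply_moves", "body": {
  "targets": [
    [[0.0001,0,0],0.06,-1],
    [[0,0,0],0,-1],
    [[0,0,0],0,-1]
  ]
}}

```text
time_s: 10.73
tcp_pos: [0.4712, 0.0857, 0.107]
eef_rot: [-2.153, 2.287, -0.001]
contact_force: [-1.2, -0.3, 1.9]
finger_gap: 0.143
```

```bash
python3 st.py
```

```text
t 10.7333 p [0.4712 0.0857 0.107 ] F [-1.23 -0.32  1.91] T [-0.055 -0.047  0.001] yaw -93.45 q6 1.655 eff6 -0.038 gap 0.143
```

Request:
{"method": "apply_moves", "body": {
  "targets": [
    [[0.0001,0,0],0.06,-1],
    [[0,0,0],0,-1],
    [[0,0,0],0,-1]
  ]
}}

```text
time_s: 10.98
tcp_pos: [0.4712, 0.0856, 0.107]
eef_rot: [-2.084, 2.351, -0.0]
contact_force: [0.8, -0.1, 2.1]
finger_gap: 0.15
```

```bash
python3 st.py
```

```text
t 10.9833 p [0.4712 0.0856 0.107 ] F [ 0.75 -0.13  2.11] T [-0.048 -0.115 -0.009] yaw -96.89 q6 1.715 eff6 -0.042 gap 0.15
```

Request:
{"method": "apply_moves", "body": {
  "targets": [
    [[0.0001,0,0],0.06,-1],
    [[0,0,0],0,-1],
    [[0,0,0],0,-1]
  ]
}}

```text
time_s: 11.23
tcp_pos: [0.4711, 0.0855, 0.107]
eef_rot: [-2.012, 2.412, -0.0]
contact_force: [-0.2, 0.3, 1.9]
finger_gap: 0.145
```

```bash
python3 st.py
```

```text
t 11.2333 p [0.4711 0.0855 0.107 ] F [-0.16  0.26  1.92] T [-0.096 -0.106 -0.11 ] yaw -100.34 q6 1.775 eff6 -0.047 gap 0.145
```

Request:
{"method": "apply_moves", "body": {
  "targets": [
    [[0.0001,0,0],0.06,-1],
    [[0,0,0],0,-1],
    [[0,0,0],0,-1]
  ]
}}

```text
time_s: 11.48
tcp_pos: [0.4711, 0.0854, 0.107]
eef_rot: [-1.939, 2.472, -0.0]
contact_force: [1.1, 0.1, 2.0]
finger_gap: 0.146
```

```bash
python3 st.py
```

```text
t 11.4833 p [0.4711 0.0854 0.107 ] F [1.14 0.14 2.03] T [-0.102 -0.105 -0.044] yaw -103.78 q6 1.835 eff6 -0.053 gap 0.146
```

Request:
{"method": "apply_moves", "body": {
  "targets": [
    [[0.0001,0,0],0.06,-1],
    [[0,0,0],0,-1],
    [[0,0,0],0,-1]
  ]
}}

```text
time_s: 11.73
tcp_pos: [0.471, 0.0853, 0.1069]
eef_rot: [-1.864, 2.529, -0.0]
contact_force: [1.4, 0.5, 2.1]
finger_gap: 0.145
```

```bash
python3 st.py
```

```text
t 11.7333 p [0.471  0.0853 0.1069] F [1.43 0.54 2.08] T [-0.075 -0.045 -0.053] yaw -107.22 q6 1.895 eff6 -0.059 gap 0.145
```

Request:
{"method": "apply_moves", "body": {
  "targets": [
    [[0.0001,0,0],0.06,-1],
    [[0,0,0],0,-1],
    [[0,0,0],0,-1]
  ]
}}

```text
time_s: 11.98
tcp_pos: [0.471, 0.0852, 0.1069]
eef_rot: [-1.787, 2.584, -0.0]
contact_force: [0.1, 0.2, 3.0]
finger_gap: 0.15
```

```bash
python3 st.py
```

```text
t 11.9833 p [0.471  0.0852 0.1069] F [0.09 0.24 2.99] T [-0.063 -0.07  -0.103] yaw -110.66 q6 1.955 eff6 -0.065 gap 0.15
```

Request:
{"method": "apply_moves", "body": {
  "targets": [
    [[0.0001,0,0],0.06,-1],
    [[0,0,0],0,-1],
    [[0,0,0],0,-1]
  ]
}}

```text
time_s: 12.23
tcp_pos: [0.4709, 0.0851, 0.1069]
eef_rot: [-1.709, 2.636, -0.0]
contact_force: [0.1, 0.5, 2.3]
finger_gap: 0.149
```

```bash
python3 st.py; python3 - <<'E'
from h import *
im=snapshot("wrist"); cv2.imwrite("pics/w10.png",im)
crop("pics/w10.png",225,125,405,255,"pics/w10c.png",4.4)
E
```

```text
t 12.2333 p [0.4709 0.0851 0.1069] F [0.13 0.46 2.28] T [-0.094 -0.033 -0.081] yaw -114.09 q6 2.014 eff6 -0.07 gap 0.149
```

View pics/w10c.png

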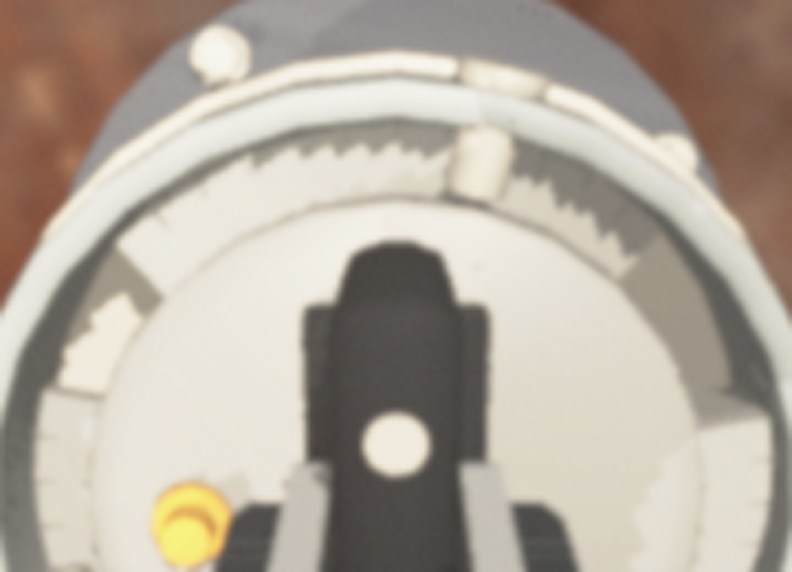

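Request:
{"method": "apply_moves", "body": {
  "targets": [
    [[0.0001,0,0],0.06,-1],
    [[0,0,0],0,-1],
    [[0,0,0],0,-1]
  ]
}}

```text
time_s: 12.53
tcp_pos: [0.4709, 0.085, 0.1069]
eef_rot: [-1.629, 2.686, -0.0]
contact_force: [0.5, 0.3, 2.8]
finger_gap: 0.147
```

```bash
python3 st.py
```

```text
t 12.5333 p [0.4709 0.085  0.1069] F [0.48 0.27 2.84] T [-0.056 -0.036 -0.124] yaw -117.55 q6 2.075 eff6 -0.076 gap 0.147
```

Request:
{"method": "apply_moves", "body": {
  "targets": [
    [[0.0001,0,0],0.05,-1],
    [[0,0,0],0,-1],
    [[0,0,0],0,-1]
  ]
}}

```text
time_s: 12.78
tcp_pos: [0.4708, 0.0849, 0.1069]
eef_rot: [-1.561, 2.726, -0.0]
contact_force: [0.3, 1.0, 3.6]
finger_gap: 0.15
```

```bash
python3 st.py
```

```text
t 12.7833 p [0.4708 0.0849 0.1069] F [0.29 1.04 3.64] T [-0.072 -0.017 -0.07 ] yaw -120.42 q6 2.124 eff6 -0.088 gap 0.15
```

Request:
{"method": "apply_moves", "body": {
  "targets": [
    [[0.0001,0,0],0.05,-1],
    [[0,0,0],0,-1],
    [[0,0,0],0,-1]
  ]
}}

```text
time_s: 13.03
tcp_pos: [0.4707, 0.0849, 0.1068]
eef_rot: [-1.492, 2.765, 0.0]
contact_force: [-0.0, 0.5, 4.2]
finger_gap: 0.148
```

```bash
python3 st.py
```

```text
t 13.0333 p [0.4707 0.0849 0.1068] F [-0.01  0.46  4.16] T [-0.043 -0.038 -0.082] yaw -123.3 q6 2.174 eff6 -0.119 gap 0.148
```

Request:
{"method": "apply_moves", "body": {
  "targets": [
    [[0.0001,0,0.0001],0.05,-1],
    [[0,0,0],0,-1],
    [[0,0,0],0,-1]
  ]
}}

```text
time_s: 13.28
tcp_pos: [0.4706, 0.0849, 0.1066]
eef_rot: [1.423, -2.801, -0.0]
contact_force: [0.4, 0.5, 1.5]
finger_gap: 0.152
```

```bash
python3 st.py
```

```text
t 13.2833 p [0.4706 0.0849 0.1066] F [0.37 0.5  1.46] T [-0.025 -0.048  0.024] yaw -126.14 q6 2.224 eff6 0.018 gap 0.152
```

Request:
{"method": "apply_moves", "body": {
  "targets": [
    [[0,0,0.0003],0.04,-1],
    [[0,0,0],0,-1],
    [[0,0,0],0,-1]
  ]
}}

```text
time_s: 13.53
tcp_pos: [0.4706, 0.0849, 0.1064]
eef_rot: [1.366, -2.829, -0.0]
contact_force: [-0.1, 1.6, 2.7]
finger_gap: 0.145
```

```bash
python3 st.py
```

```text
t 13.5333 p [0.4706 0.0849 0.1064] F [-0.15  1.58  2.72] T [0.032 0.024 0.226] yaw -128.43 q6 2.264 eff6 0.25 gap 0.145
```

Request:
{"method": "apply_moves", "body": {
  "targets": [
    [[0.0001,0,0.0003],0.04,-1],
    [[0,0,0],0,-1],
    [[0,0,0],0,-1]
  ]
}}

```text
time_s: 13.78
tcp_pos: [0.4706, 0.0848, 0.1062]
eef_rot: [-1.309, 2.856, 0.0]
contact_force: [-0.5, 1.3, 4.8]
finger_gap: 0.15
```

```bash
python3 st.py
```

```text
t 13.7833 p [0.4706 0.0848 0.1062] F [-0.54  1.31  4.8 ] T [0.097 0.117 0.461] yaw -130.74 q6 2.304 eff6 0.393 gap 0.15
```

Request:
{"method": "apply_moves", "body": {
  "targets": [
    [[0,0,0],0.03,-1],
    [[0,0,0],0,-1],
    [[0,0,0],0,-1]
  ]
}}

```text
time_s: 14.03
tcp_pos: [0.4706, 0.0848, 0.1061]
eef_rot: [1.266, -2.875, -0.0]
contact_force: [-0.1, 1.2, 3.8]
finger_gap: 0.149
```

```bash
python3 st.py
```

```text
t 14.0333 p [0.4706 0.0848 0.1061] F [-0.05  1.24  3.82] T [0.146 0.051 0.695] yaw -132.46 q6 2.334 eff6 0.673 gap 0.149
```

Request:
{"method": "apply_moves", "body": {
  "targets": [
    [[0,0,0],0,-1]
  ]
}}

```text
time_s: 14.12
tcp_pos: [0.4706, 0.0848, 0.1061]
eef_rot: [-1.266, 2.875, 0.0]
contact_force: [-0.2, 1.5, 3.7]
finger_gap: 0.148
```

```bash
python3 st.py
```

```text
t 14.1167 p [0.4706 0.0848 0.1061] F [-0.24  1.46  3.65] T [0.164 0.027 0.74 ] yaw -132.48 q6 2.335 eff6 0.705 gap 0.148
```

Request:
{"method": "apply_moves", "body": {
  "targets": [
    [[0,0,0],0,0],
    [[0,0,0],0,0],
    [[0,0,0],0,0],
    [[0,0,0],0,0],
    [[0,0,0],0,0]
  ]
}}

```text
time_s: 14.53
tcp_pos: [0.4704, 0.0846, 0.1058]
eef_rot: [1.263, -2.876, -0.0]
contact_force: [-0.2, -0.5, -0.0]
finger_gap: 0.497
```

```bash
python3 st.py; python3 - <<'E'
from h import *
im=snapshot("wrist"); cv2.imwrite("pics/w11.png",im)
E
```

```text
t 14.5333 p [0.4704 0.0846 0.1058] F [-0.21 -0.53 -0.02] T [0.004 0.037 0.069] yaw -132.59 q6 2.336 eff6 0.002 gap 0.497
```

View pics/w11.png

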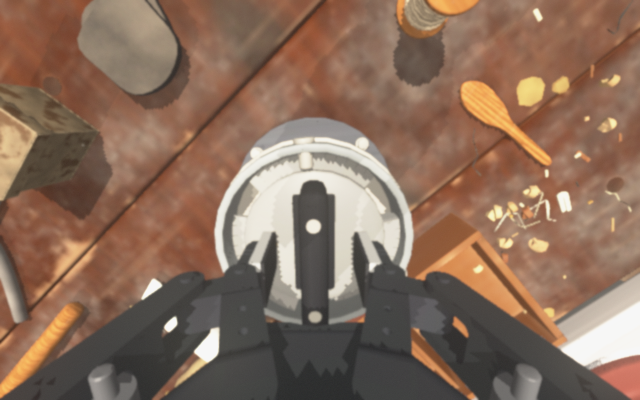

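Request:
{"method": "apply_moves", "body": {
  "targets": [
    [[0,0,-0.01],0,0],
    [[0,0,-0.02],0,0],
    [[0,0,-0.03],0,0],
    [[0,0,-0.03],0,0],
    [[0,0,-0.03],0,0],
    [[0,0,-0.02],0,0],
    [[0,0,0],0,0],
    [[0,0,0],0,0]
  ]
}}

```text
time_s: 15.25
tcp_pos: [0.4715, 0.0847, 0.2483]
eef_rot: [-1.262, 2.873, -0.002]
contact_force: [0.1, -0.2, -0.3]
finger_gap: 0.502
```

```bash
python3 st.py; python3 - <<'E'
from h import *
s=env.observe(); im=snapshot("wrist"); cv2.imwrite("pics/w12.png",im)
K,P=cam("wrist",s["tcp_pos"],s["eef_rot"]); pot=np.load("pot.npy")
overlay("pics/w12.png",K,P,potpts(*pot)[:2]+lidpts(pot[0],pot[1],np.radians(-132.5+90),.0825),(230,90,400,240),4.6,"pics/w12o.png")
for n in("scene","side"): cv2.imwrite(f"pics/{n}12.png",snapshot(n))
cv2.imwrite("pics/ss12.png",np.hstack([cv2.imread("pics/scene12.png")[130:330,230:500],cv2.imread("pics/side12.png")[130:330,230:450]]))
E
```

```text
t 15.25 p [0.4715 0.0847 0.2483] F [ 0.07 -0.24 -0.33] T [0.025 0.042 0.005] yaw -132.57 q6 2.336 eff6 0.0 gap 0.502
```

View pics/w12o.png

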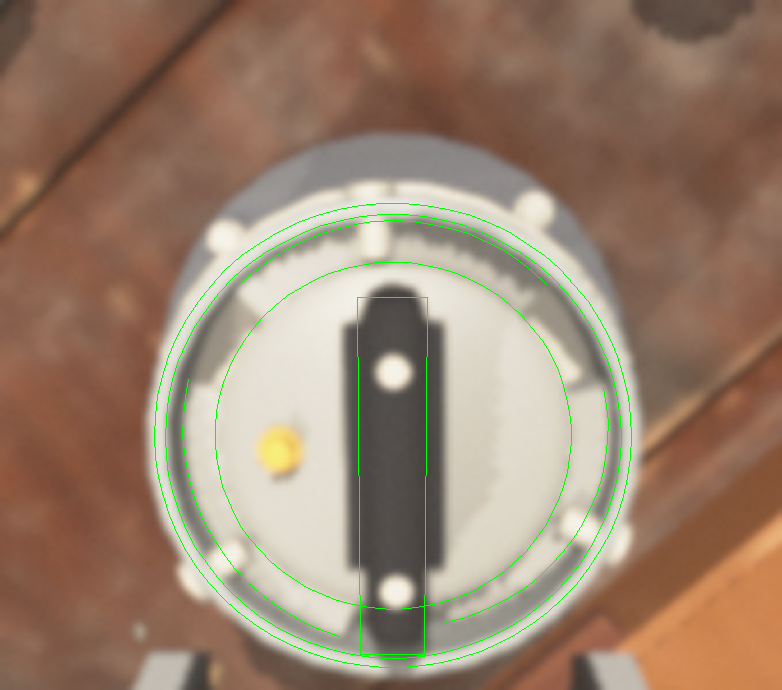

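View pics/ss12.png

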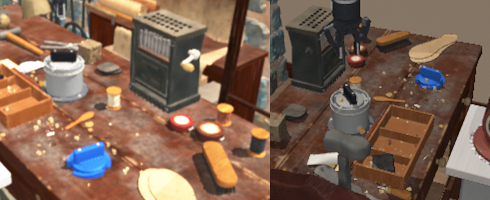

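```bash
python3 -c "
from station import job
print(job.sign_off())"
```

```text
the job is handed in; nothing more can be done
None
```

I closed the pot with the aluminium cover and handed the job in at about 15 s; I did not touch the blue look-alike. The cover went into the neck with the lugs mid-gap, rested on the soft lip, and I turned it clockwise about 65° from mid-gap. The ramps engaged at about 57 to 58°.

- **Tightness:** when I let go, wrist torque and joint-6 effort read about 0.70–0.74 N m, a little over the 0.6 N m target. The last 1.7° step raised the torque by more than I expected. I did not back it off.
- **After letting go:** the bar stayed at its final angle with no visible spring-back, and all three lugs sat over the ears. The wrist force was near zero, and the bystanders looked undisturbed in the pictures.
- **Noise and disagreement:** during the free turn the wrist torque was noisy, about ±0.1 N m. The joint effort also drifted slightly negative before engagement. Arm settling errors of up to about 2 mm were corrected from the wrist camera before I lowered the cover.

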